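# Set the short leg of a bath stool

### The arm

A 6-joint arm with a two-finger parallel gripper is mounted at the origin on the work surface. World frame = base frame: x ahead of the robot, y to its left, z up, the work surface at z = 0. Lengths are in m, angles in rad, forces in N, time in s.
With the tool pointing down it reaches from about 0.3 to 0.95 m from the base axis. Payload 3.1 kg.
Tool frame: the origin (TCP) lies midway between the tips of the shut fingers; the grasp point (between the pads) lies 19 mm behind it; z points along the fingers, y is the line along which they close (so a half turn about z gives the same grasp; the last joint's range is limited). The gripper opens to 85 mm and grips with 20 to 120 N. Pads are 22 mm wide; open, the fingers measure 114 mm over their backs; the gripper's body (76 mm by 85 mm) begins 54 mm behind the grasp point. The pads swing forward as they close: fully open they stand 13 mm farther back than shut.
Start: joints at [-1.338, 0.308, 1.634, -0, 1.2, -0.07], TCP at [0.186, -0.597, 0.193] pointing down, gripper open.
Joint ranges: [-3.06, 3.06], [-0.79, 1.96], [0.05, 2.63], [-1.19, 4.34], [0.05, 2.64], [-2.94, 2.94]. Speed limits (rad/s): [2.79, 2.79, 3.14, 3.14, 3.14, 3.14].

### API

Orientations are given as a unit quaternion [x, y, z, w].
In Python, from workcell import manip, capture gives the robot as it stands. The module is installed in compiled form; this text tells all that it offers. Calls block until the motion is done:
- manip.reach(position, orientation): joint-space move of the TCP to a pose.
- manip.line_to(position, v=0.15, rot=None): straight line of the TCP; rot=None keeps the orientation; v is the mean speed in m/s.
- manip.move_joints(angles): joint-space move.
- manip.gripper_to(opening, f_grip=None): opening from 0.0 (shut) to 1.0 (fully open); f_grip is the grip in N (None keeps the last); returns when the fingers have stopped.
- manip.hold(seconds).
- manip.inverse_kinematics(position, orientation): joint angles nearest the present ones, or None.
- capture(name): name is "scene" or "top" or "wrist"; returns a dict with "color" (384x512x3 uint8, red, green, blue), "vertical_fov" (degrees; the focal length in pixels is half the picture's height over the tangent of half this angle, whatever the lens; pixels are square), "cx", "cy" (the principal point, pixels), "D" ([k1, k2, p1, p2, k3] as OpenCV has them; the pictures are not rectified), "R" (3x3) and "t" (3): a world point X has camera coordinates R X + t. Camera axes: x right, y down, z forward; pixel columns grow to the right and rows downward; lengths in m; the calibration is good to about 2 mm. A picture is of the moment at which its call begins. There is no depth.
A pose or a line that the arm cannot do raises manip.PlanningError and nothing moves.
- manip.job_done(): hands the job in; it is judged then, once.
Readings, each from a call of its own:
- manip.read_clock(): time.
- manip.read_joint_positions(): joint angles.
- manip.read_qvel(): joint speeds.
- manip.read_joint_efforts(): joint torques, N m.
- manip.read_ee_pos(): TCP position.
- manip.read_ee_rot(): TCP orientation.
- manip.read_ft_force(): force on the tool from outside, world axes, zero at the start.
- manip.read_wrist_torque(): the same for the moment, N m.
- manip.read_gripper_width(): opening from 0.0 (shut) to 1.0 (fully open).
- manip.read_grip_force(): force on a finger pad.
Only numpy, scipy, OpenCV 4.12 (cv2) and the standard library are available. Lean on these libraries where they do the work, as an engineer would, in place of code of your own. Each camera call takes 0.05 s, during which the arm holds its last target. There are 200 camera calls.

### The job

The bath stool is lying on its edge on the clinic desk with one of its two upper legs two holes shorter than the other three: set it to the same hole as the others. Squeeze its spring button flush, slide the leg extension out along the inner tube, and leave it with the button popped fully out through that hole. A light pull is enough: never wrench the leg against a button that is locked in a hole, and leave the other legs and the things on the desk as they are.

Things in the scene. Friction and masses are not known exactly. Their poses are not given: they have to be found in the camera images.
- stool: White bath stool, aluminium legs, on the edge of its upright seat, firm in place. Seat 250 x 280 x 32 mm. Origin: on the desk under the middle of the seat's underside; x along the seat's width, legs level along -y, z up. Axes of the two upper legs 258 mm above the desk, of the lower two 22 mm, at x = -100 and +100 mm; either upper leg may be the short one. Sockets and braces reach y = -45 mm
- leg_a (a joint): Extension of the short leg: outer tube 30 mm across, 250 mm long, rubber foot 44 mm across; slides on the inner tube, cannot turn. Value: metres slid out along it, about 0 at the start. 9.5 mm holes, 25 mm apart, meet the button at -0.025, 0, 0.025 to 0.100, 0.75 mm play each way. 1.5 N friction, plus 6 to 10 N to ride off a hole over a flush button; locked when the button is out
- button_a (a joint): Spring button of the short leg: steel pin 8 mm across, round head. 0: out, 5 mm proud of the outer tube; 0.005: flush; 0.0065: trapped under the tube's 1.5 mm wall. 4 N holds it flush. A level pinch across the tube, one finger on it, presses it flush (needed within 1 mm to slide off a hole); it stays in under the wall and pops out at the next hole unless a finger covers that hole
- leg_b (a joint): The extension of the other upper leg, same build and same zero: 0.050 (the length of the two lower legs also). Not to be moved
- leg_a_foot (a point): Centre of the end face of the short leg's rubber foot, on the leg's axis, 135 mm beyond the button at the start. Axes as the stool's
- leg_b_foot (a point): Likewise for the other upper leg, 85 mm beyond its button at the start. Axes as the stool's
- button_b (a joint): Spring button of the other upper leg, same build. Not to be pressed
- button_a_tip (a point): Top of the short leg's button head, 20 mm from the leg's axis when out. x points outward along the button, the leg runs out along -y. The button sits on the inner tube, 25 mm across, ending 25 mm beyond it. That tube is only pushed into its seat socket: a pulled leg takes it along (under 1 N) by up to 35 mm until its stop catches; how much is left cannot be seen, nor matters at the end
- button_b_tip (a point): Top of the other upper leg's button head, likewise
- spare_foot: Black rubber foot, 44 mm across, 30 mm high, standing loose on the desk under the upper legs. Bystander
- oximeter: White finger clip, 60 x 34 x 29 mm, loose on the desk under the upper legs. Bystander
- sanitiser: Clear bottle, 60 mm across, 150 mm high, loose. Bystander
- thermometer: White stick thermometer, 130 mm long, loose. Bystander
- tape_roll: Roll of paper tape, 80 mm across, 24 mm high, loose. Bystander
- logger: Green handheld meter, 170 x 85 x 30 mm, loose. Bystander
- mug: White mug, 80 mm across, 90 mm high, loose. Bystander

How it is judged:
On the way:
1. the short leg has been slid off its hole, its button trapped under the tube's wall (value of joint button_a above 0.005 m and value of joint leg_a above 0.007 m), for 0.05 s.
At the end, for the whole second after the job is handed in: The short leg's extension stands at 50 mm (within 2.5 mm) along its inner tube, as the other upper leg's does, at rest; both upper buttons are fully out through their holes (within 1.2 mm) (value of joint leg_a between 0.0475 and 0.0525 m and value of joint each of button_a, button_b below 0.0012 m and velocity of joint leg_a between -0.005 and 0.005 m/s and value of joint leg_b between 0.0475 and 0.0525 m); the robot touches nothing.
It fails at once if the short leg is wrenched against its button with more than 15 N (contact force between button_a and leg_a above 15 N).
It fails at once if the other upper leg is moved or its button pressed in (value of joint leg_b below 0.046 m or value of joint leg_b above 0.054 m or value of joint button_b above 0.003 m).
It fails at once if a thing on the desk is moved by more than 25 mm (distance of any of spare_foot, oximeter, sanitiser, thermometer, tape_roll, logger, mug from where it was at the start of the episode above 0.025 m).
It also fails if it takes over 51 s, if anything falls off the work surface, if the arm or the gripper's body presses on something with over 40 N, if the wrist force passes 120 N, or if a joint passes its speed limit or range.

## Working session

There is one attempt and no reset: what is moved stays moved. The work goes in short steps, each a Python script; the robot and the scene stay as the last script left them, time stands still between calls to the robot, and variables do not carry over. Pictures are saved under pics/ and viewed, at most 10 in all, crops included, and the job is handed in when it is done.

```bash
mkdir -p pics; cat > h.py <<'E'
import numpy as np, cv2
from workcell import manip, capture
def K(c):
    f=c["color"].shape[0]/2/np.tan(np.radians(c["vertical_fov"])/2)
    return np.array([[f,0,c["cx"]],[0,f,c["cy"]],[0,0,1.]])
def ray(c,uv):
    p=cv2.undistortPoints(np.array([[uv]],float),K(c),np.array(c["D"],float))[0,0]
    R=np.array(c["R"]);return -R.T@np.array(c["t"]), R.T@np.array([p[0],p[1],1])
def onz(c,uv,z):
    o,d=ray(c,uv);return o+d*(z-o[2])/d[2]
def tri(obs):
    A=np.zeros((3,3));b=np.zeros(3);rs=[ray(*o) for o in obs]
    for o,d in rs:
        d=d/np.linalg.norm(d);P=np.eye(3)-np.outer(d,d);A+=P;b+=P@o
    X=np.linalg.solve(A,b);return X,[np.linalg.norm(np.cross(X-o,d/np.linalg.norm(d))) for o,d in rs]
def proj(c,X):
    return cv2.projectPoints(np.array(X,float).reshape(-1,1,3),cv2.Rodrigues(np.array(c["R"]))[0],np.array(c["t"],float),K(c),np.array(c["D"],float))[0][:,0]
def save(c,n): cv2.imwrite("pics/"+n,c["color"][:,:,::-1])
E
python3 - <<'E'
from h import *
import pickle
C={n:capture(n) for n in("scene","top","wrist")}
pickle.dump(C,open("c0.pkl","wb"))
im=np.hstack([C["scene"]["color"],C["top"]["color"]])
for n in("scene","top"):
    cv2.imwrite(f"pics/{n}0.png",cv2.resize(C[n]["color"],(800,600),interpolation=cv2.INTER_CUBIC)[:,:,::-1])
for n in C:
    c=C[n];print(n,-np.array(c["R"]).T@c["t"],c["R"][2],c["vertical_fov"],c["D"])
print(manip.read_clock(),manip.read_ee_rot(),manip.read_gripper_width())
E
```

```text
scene [1.33631854 0.41506603 0.91628883] [-0.66074578 -0.3849713  -0.64436955] 50.03490818256252 [-0.08928395  0.          0.          0.          0.        ]
top [ 0.39118798 -0.01456118  1.23268769] [ 0.18333891  0.00356179 -0.98304331] 56.19599481477447 [-0.00325477  0.          0.          0.          0.        ]
wrist [ 0.26581363 -0.57277883  0.37245123] [-0.30709718 -0.0944789  -0.9469768 ] 65.349245972004 [0.02193567 0.         0.         0.         0.        ]
0.15 [ 9.88558732e-01  1.50833524e-01 -7.00223209e-05 -9.36181281e-04] 0.999258491900969
```

View pics/scene0.png

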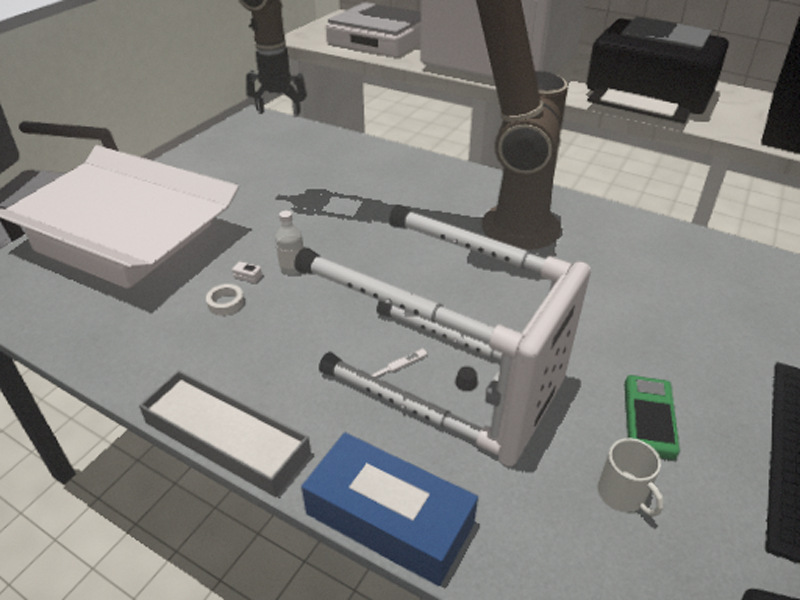

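View pics/top0.png

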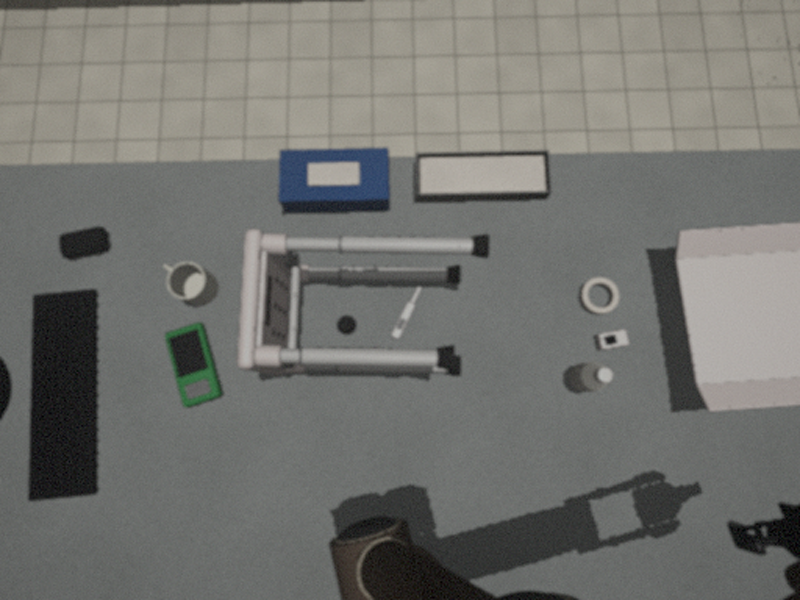

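Scene view: the short leg is the upper one nearest the robot (foot at about (398,215)). In the top view its foot end is at about (460,362), and the long leg's foot is at (488,246). The legs point along about -y in the world, and the button should be on the robot-facing side.

```bash
python3 - <<'E'
from h import *
import pickle
C=pickle.load(open("c0.pkl","rb"));c=C["top"]
a=cv2.resize(c["color"][140:245,150:320],None,fx=4.6,fy=4.6,interpolation=cv2.INTER_CUBIC)
cv2.imwrite("pics/topcrop.png",a[:,:,::-1]);print(a.shape)
g=cv2.cvtColor(c["color"],cv2.COLOR_RGB2GRAY).astype(int)
for u in (200,215,230,245,260,275,283,290): print(u,"near",list(g[217:245,u]),"far",list(g[146:166,u]))
print("footrow near",list(g[230,270:305]),"far",list(g[157,292:322]))
E
```

```text
(483, 782, 3)
200 near [np.int64(118), np.int64(117), np.int64(116), np.int64(113), np.int64(110), np.int64(112), np.int64(134), np.int64(152), np.int64(156), np.int64(165), np.int64(167), np.int64(163), np.int64(158), np.int64(148), np.int64(136), np.int64(114), np.int64(87), np.int64(81), np.int64(79), np.int64(67), np.int64(59), np.int64(57), np.int64(56), np.int64(76), np.int64(100), np.int64(107), np.int64(112), np.int64(114)] far [np.int64(111), np.int64(110), np.int64(113), np.int64(111), np.int64(115), np.int64(117), np.int64(132), np.int64(153), np.int64(160), np.int64(167), np.int64(163), np.int64(147), np.int64(138), np.int64(116), np.int64(100), np.int64(105), np.int64(113), np.int64(112), np.int64(112), np.int64(117)]
215 near [np.int64(114), np.int64(115), np.int64(114), np.int64(115), np.int64(107), np.int64(108), np.int64(128), np.int64(149), np.int64(159), np.int64(163), np.int64(166), np.int64(165), np.int64(162), np.int64(149), np.int64(139), np.int64(118), np.int64(91), np.int64(75), np.int64(68), np.int64(57), np.int64(55), np.int64(59), np.int64(56), np.int64(79
[... 4974 characters left out ...]
nt64(33), np.int64(43), np.int64(33), np.int64(38), np.int64(40), np.int64(34), np.int64(37), np.int64(64), np.int64(92), np.int64(113), np.int64(117), np.int64(113), np.int64(114), np.int64(112), np.int64(110), np.int64(112), np.int64(111), np.int64(113)] far [np.int64(168), np.int64(166), np.int64(162), np.int64(175), np.int64(173), np.int64(175), np.int64(175), np.int64(175), np.int64(176), np.int64(168), np.int64(131), np.int64(83), np.int64(41), np.int64(41), np.int64(39), np.int64(44), np.int64(45), np.int64(37), np.int64(36), np.int64(38), np.int64(62), np.int64(95), np.int64(111), np.int64(112), np.int64(111), np.int64(116), np.int64(118), np.int64(113), np.int64(107), np.int64(113)]
```

View pics/topcrop.png

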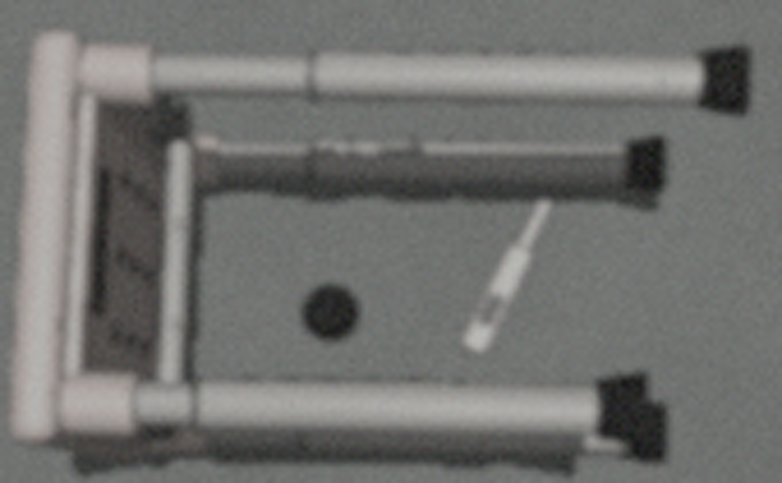

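```bash
python3 - <<'E'
from h import *
import pickle
from scipy.spatial.transform import Rotation as Rn
C=pickle.load(open("c0.pkl","rb"));c=C["top"]
P=lambda u,v,z=.258:onz(c,(u,v),z)
near=[P(230,228.),P(275,229.1)]
far=[P(230,156.6),P(283,157)]
print("near",near,"far",far)
e=P(290.2,227,.280);e2=P(312.6,157,.280);print("foot ends",e,e2)
d=near[1]-near[0];d/=np.linalg.norm(d);d2=far[1]-far[0];d2/=np.linalg.norm(d2);print(d,d2)
sep=np.cross(d2,far[0]-near[0]);print("sep",sep)
y0=e[1]; b=near[0]+d*((e[1]-near[0][1])/d[1]-.135);print("button",b)
for s in(1,-1):
    x=s*d2;z=np.array([0,0,-1.]);y=np.cross(z,x);q=Rn.from_matrix(np.c_[x,y,z]).as_quat()
    print(s,q,[manip.inverse_kinematics(b+[0,0,h],q) for h in(-.02,.14)])
E
```

```text
near [array([0.46325718, 0.06090262, 0.258     ]), array([ 0.45808221, -0.06054647,  0.258     ])] far [array([0.66273046, 0.05999287, 0.258     ]), array([ 0.65865073, -0.08846174,  0.258     ])]
foot ends [ 0.4613567 -0.0997592  0.28     ] [ 0.6510273  -0.16771238  0.28      ]
[-0.04257158 -0.99909342  0.        ] [-0.02747098 -0.9996226   0.        ]
sep [0.         0.         0.19942299]
button [0.46215851 0.03511841 0.258     ]
1 [-0.69732669  0.71675344  0.          0.        ] [None, None]
-1 [0.71675344 0.69732669 0.         0.        ] [array([-1.81492558e-02, -5.44630881e-02,  1.94817827e+00, -4.44089210e-16,
        1.24787747e+00,  9.32517652e-03]), array([-1.81492558e-02, -1.35215201e-01,  1.70886518e+00, -4.44089210e-16,
        1.56794268e+00,  9.32517652e-03])]
```

The top crop shows the short leg's tube running from (195,405) to its foot at (600–645, 405), with the tips of the lower leg's foot below. Leg separation measures 199 mm against the true 200, so the fix looks sound. Next I move above the button and take a wrist view.

```bash
python3 - <<'E'
from h import *
import pickle
q=[0.71675344,0.69732669,0,0]
p=manip.read_ee_pos()
manip.line_to([p[0],p[1],.40],v=.3)
manip.reach([.462,.035,.375],q)
c=capture("wrist");pickle.dump(c,open("c1.pkl","wb"))
cv2.imwrite("pics/w1.png",cv2.resize(c["color"],(800,600),interpolation=cv2.INTER_CUBIC)[:,:,::-1])
print(manip.read_clock(),manip.read_ee_pos(),manip.read_ee_rot(),manip.read_ft_force())
d=np.array([-.035,-.999,0])
B=np.array([.462,.035,.258])
for X in(B+[0,0,.015],B+d*.135+[0,0,.022],B-d*.115+[0,0,.015]):print(proj(c,X)[0]*800/512)
E
```

```text
3.4917 [0.46224398 0.03431831 0.37499463] [ 7.17214682e-01  6.96852271e-01 -5.33925987e-05  9.80619155e-05] [ 0.37724111 -0.10382062 -0.33746529]
[392.90577254 273.68723073]
[391.83104681 460.59034274]
[394.05234321  70.91811979]
```

View pics/w1.png

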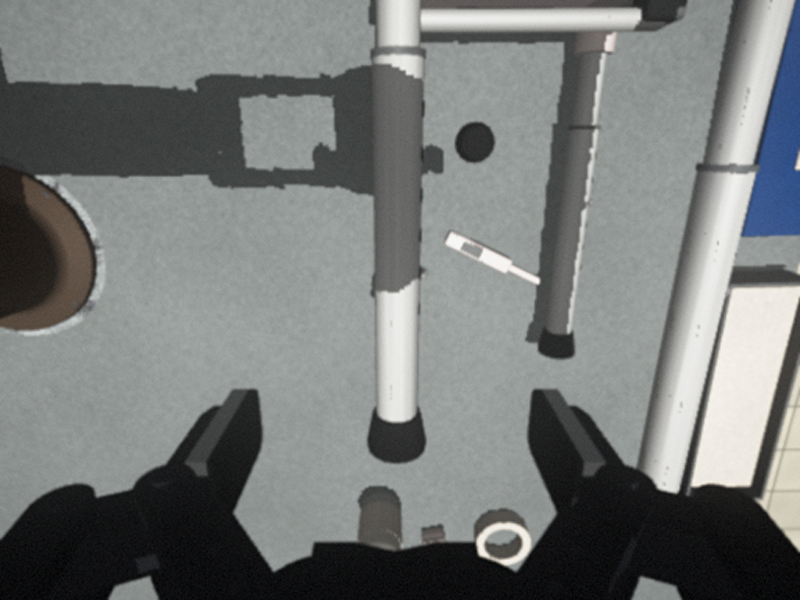

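The wrist view shows the tube centred at about u=397. The button protrudes on its right (+x) edge at about (422,270), the foot end is at v≈462 (predicted 460), and the hole notches run seatward at about 40 px pitch. I'll measure the edges, descend and pinch.

```bash
python3 - <<'E'
from h import *
import pickle
c=pickle.load(open("c1.pkl","rb"));g=cv2.GaussianBlur(cv2.cvtColor(c["color"],cv2.COLOR_RGB2GRAY),(3,3),0).astype(int)
s=512/800
pts=[]
for v in (200,210,220,230,240,250,255):
    r=g[v,225:285]; d=np.diff(r); l=225+np.argmax(d[:22])+.5; rr=225+30+np.argmin(d[30:])+.5
    L=onz(c,(l+.0,v),.258);Rr=onz(c,(rr,v),.258); m=(L+Rr)/2; pts.append(m); print(v,l,rr,m.round(4),round(Rr[0]-L[0],4))
pts=np.array(pts);k=np.polyfit(pts[:,1],pts[:,0],1);print("fit x=",k,"x at .035",np.polyval(k,.035))
print("button",onz(c,(422*s,270*s),.258),"foot end top",onz(c,(397*s,462*s),.258), onz(c,(397*s,430*s),.28))
print("ring",onz(c,(397*s,50*s),.273))
a=c["color"][40:200,225:300];cv2.imwrite("pics/w1c.png",cv2.resize(a,None,fx=3.7,fy=3.7,interpolation=cv2.INTER_CUBIC)[:,:,::-1])
E
```

```text
200 241.5 266.5 [0.4637 0.0032 0.258 ] 0.0266
210 241.5 265.5 [ 0.4629 -0.0083  0.258 ] 0.0258
220 241.5 265.5 [ 0.4626 -0.02    0.258 ] 0.0261
230 241.5 265.5 [ 0.4622 -0.032   0.258 ] 0.0264
240 242.5 264.5 [ 0.4619 -0.0443  0.258 ] 0.0245
250 242.5 264.5 [ 0.4616 -0.0569  0.258 ] 0.0248
255 242.5 264.5 [ 0.4614 -0.0634  0.258 ] 0.0249
fit x= [0.03237443 0.46334432] x at .035 0.46447742090517974
button [0.48109605 0.03268042 0.258     ] foot end top [ 0.46055679 -0.11847424  0.258     ] [ 0.46159096 -0.07485032  0.28      ]
ring [0.46790283 0.15995513 0.273     ]
```

View pics/w1c.png

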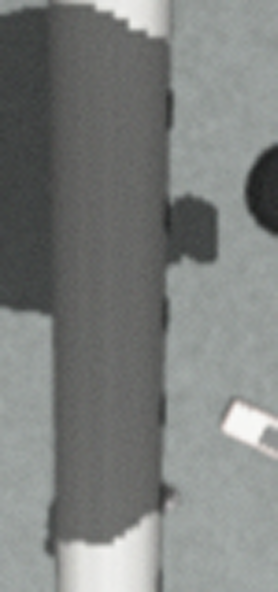

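The enlarged crop confirms the button's bump on the +x edge at (167,492) and hole notches at y≈105, 215, 313 and 405. Descend and pinch.

```bash
cat > pull.py <<'E'
from h import *
D=np.array([-.0323,-.9995,0])
def st(m=""):
    print(m,round(manip.read_clock(),2),manip.read_ee_pos().round(4),"F",np.round(manip.read_ft_force(),2),"w",round(manip.read_gripper_width()*85,1),"g",round(manip.read_grip_force(),1))
E
python3 - <<'E'
from pull import *
q=[0.71675344,0.69732669,0,0]
from scipy.spatial.transform import Rotation as Rn
x=-D;z=np.array([0,0,-1.]);q=Rn.from_matrix(np.c_[x,np.cross(z,x),z]).as_quat()
manip.reach([.4643,.0335,.34],q); st()
manip.line_to([.4643,.0335,.238],v=.12); st("down")
manip.gripper_to(.5,f_grip=20); st("half")
manip.gripper_to(0,f_grip=20); st("pinch")
manip.hold(.2); st()
E
```

```text
3.76 [0.4628 0.0331 0.3382] F [-0.06 -0.84  0.04] w 85.3 g 0.0
down 4.76 [0.4652 0.0335 0.2391] F [ 0.13 -0.04  0.24] w 85.4 g 0.0
half 5.25 [0.4644 0.0335 0.2381] F [-0.49 -0.1  -0.54] w 42.8 g 0.0
pinch 5.73 [0.4643 0.0335 0.238 ] F [-0.05 -0.27 -0.04] w 0.1 g 0.0
 5.93 [0.4643 0.0335 0.238 ] F [-0.13  1.51 -0.61] w 0.2 g 0.0
```

```bash
python3 - <<'E'
from pull import *
import pickle
C={n:capture(n) for n in("scene","wrist")};pickle.dump(C,open("c2.pkl","wb"))
s=C["scene"]["color"][110:240,200:400]
a=np.hstack([cv2.resize(s,(400,260)),cv2.resize(C["wrist"]["color"],(400,300))[:260]])
a=np.vstack([cv2.resize(s,(600,390),interpolation=cv2.INTER_CUBIC)]);b=cv2.resize(C["wrist"]["color"],(280,210))
o=np.zeros((600,600,3),np.uint8);o[:390]=a;o[390:,:280]=b
cv2.imwrite("pics/chk.png",o[:,:,::-1]);st()
E
```

```text
6.03 [0.4643 0.0335 0.238 ] F [-0.3  -0.21 -0.2 ] w 0.2 g 0.0
```

View pics/chk.png

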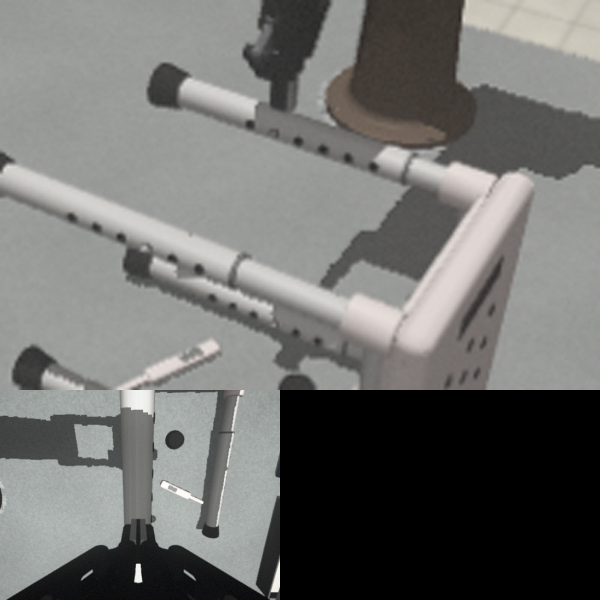

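The check picture shows the fingers shut above the tube: the tip is at about (283,110) and the button is at (273,133) on the +x face. So the tube lies lower than I assumed, and I'll triangulate the height.

```bash
python3 - <<'E'
from pull import *
import pickle
C0=pickle.load(open("c0.pkl","rb"));w=pickle.load(open("c1.pkl","rb"));s=C0["scene"];t=C0["top"]
print("button",tri([(w,(270,172.8)),(s,(291,154.3))]))
k=.64
for n,a,b,cc in (("foot end w/t",None,None,None),):pass
# spare foot centre: scene (466,378), wrist (475,142), top crop (331,312)
print("spare",tri([(w,(475*k,142*k)),(s,(466*k,379*k)),(t,(150+331/4.6,140+312/4.6))]))
print("therm tip",tri([(w,(448*k,238*k)),(t,(150+475/4.6,140+348/4.6))]))
print("ring",tri([(w,(397*k,52*k)),(t,(150+195/4.6,140+403/4.6))]))
print("footend",tri([(w,(397*k,462*k)),(t,(290.3,227))]))
print("top/scene ring far", tri([(t,(150+312/4.6,140+75/4.6)),(s,(200+236/3,110+268/3))]))
print(proj(s,manip.read_ee_pos()),proj(s,manip.read_ee_pos()+[0,0,.019]))
E
```

```text
button (array([0.48085476, 0.0334096 , 0.25802521]), [np.float64(0.0007086661342463267), np.float64(0.0007086661342463376)])
spare (array([0.55278479, 0.10823736, 0.00803113]), [np.float64(0.0018393983947256473), np.float64(0.0008313125572540405), np.float64(0.0016989941526145843)])
therm tip (array([0.52433425, 0.00066775, 0.0053125 ]), [np.float64(0.001724279302242558), np.float64(0.0017242793022425413)])
ring (array([0.46779613, 0.16468092, 0.24179244]), [np.float64(0.000997515654338053), np.float64(0.0009975156543380785)])
footend (array([ 0.46106849, -0.09984921,  0.28170081]), [np.float64(0.00015894461807499524), np.float64(0.00015894461807508834)])
top/scene ring far (array([0.66465167, 0.0929377 , 0.2585388 ]), [np.float64(0.0012713433451247663), np.float64(0.0012713433451248546)])
[[293.00060379 157.08470079]] [[293.3915618  151.54938314]]
```

```bash
python3 - <<'E'
from pull import *
import pickle
C=pickle.load(open("c2.pkl","rb"))
o=np.zeros((600,800,3),np.uint8)
o[:,:400]=cv2.resize(C["wrist"]["color"][190:310,205:285],(400,600),interpolation=cv2.INTER_CUBIC)
o[:,400:]=cv2.resize(C["scene"]["color"][95:170,265:315],(400,600),interpolation=cv2.INTER_CUBIC)
cv2.imwrite("pics/chk2.png",o[:,:,::-1]);st()
w=C["wrist"];p=manip.read_ee_pos()
for X in ([0,0,0],[0,0,.019],[.015,0,.02],[-.015,0,.02]):print(proj(w,p+X)[0],proj(C["scene"],p+X)[0])
E
```

```text
6.03 [0.4643 0.0335 0.238 ] F [-0.3  -0.21 -0.2 ] w 0.2 g 0.0
[251.51185267 218.75925649] [293.00060379 157.08470079]
[251.44406333 231.86642712] [293.3915618  151.54938314]
[276.61711565 231.89747337] [291.03982207 153.93945871]
[226.3026246 233.3740263] [295.74271478 148.61788327]
```

View pics/chk2.png

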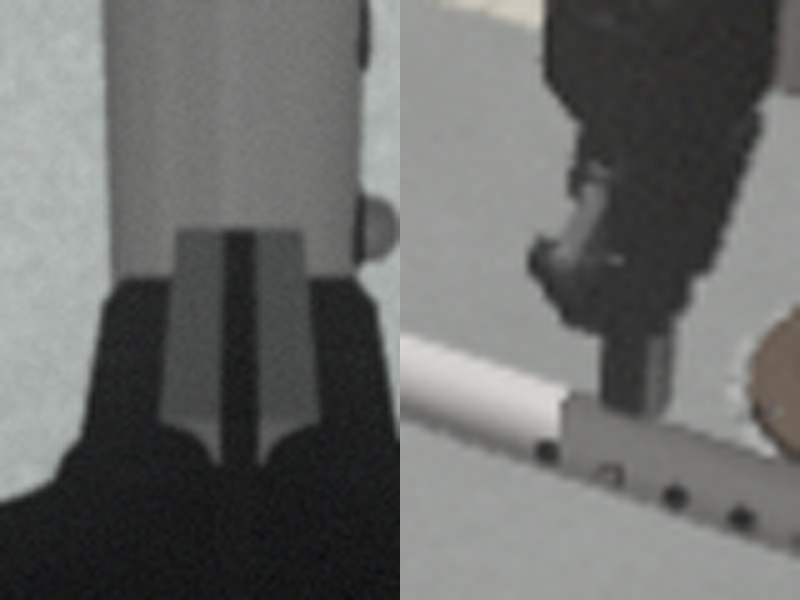

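```bash
python3 - <<'E'
from pull import *
import pickle
C=pickle.load(open("c2.pkl","rb"));s=C["scene"];w=C["wrist"]
print("tip",tri([(w,(253,236)),(s,(294.4,146.5))]))
print("button",tri([(w,(205+378/5,190+228/5)),(s,(265+210/8,95+475/8))]))
print("ray w y=.0335", *ray(w,(253,236)))
o,d=ray(w,(253,236));print(o+d*(.0335-o[1]-.011)/d[1], o+d*(.0335-o[1]+.011)/d[1])
o,d=ray(s,(294.4,146.5));print(o+d*(.4643-o[0])/d[0])
print(manip.read_ee_pos(),manip.read_ee_rot(),manip.read_joint_positions())
E
```

```text
tip (array([0.46547882, 0.03773732, 0.27468642]), [np.float64(0.0019492521618910113), np.float64(0.0019492521618909358)])
button (array([0.48143438, 0.03358016, 0.25918278]), [np.float64(0.0017626779170725475), np.float64(0.0017626779170726136)])
ray w y=.0335 [0.46739766 0.11501353 0.41878744] [-0.01243344 -0.46744782 -0.89716501]
[0.46493693 0.0225     0.24122773] [0.4655221  0.0445     0.28345197]
[0.4643     0.03545737 0.27465106]
[0.46431058 0.03350086 0.23799265] [ 7.18436966e-01  6.95592069e-01 -7.86885360e-07 -3.20427289e-06] [-2.15564866e-02 -5.01280067e-02  1.94408214e+00  3.57310888e-06
  1.24764418e+00  1.07513475e-02]
```

The enlarged picture shows the shut fingertips at about (240,230) on the left panel, in front of the tube, with the button untouched at (378,228). Allowing for the faces each camera sees, both put the real tips about 45 mm above the reported TCP. I'll open, lower by that much in guarded steps and pinch again.

```bash
python3 - <<'E'
from pull import *
manip.gripper_to(1.0); st("open")
p=manip.read_ee_pos()
for z in (.225,.215,.205,.195):
    manip.line_to([.4648,.0335,z],v=.06); f=manip.read_ft_force(); st()
    if abs(f[2])>6: print("contact");manip.line_to([.4648,.0335,z+.012],v=.06);break
manip.gripper_to(.55,f_grip=20); st("half")
manip.gripper_to(0,f_grip=20); st("pinch")
manip.hold(.2); st()
E
```

```text
open 6.82 [0.4643 0.0335 0.238 ] F [-0.02 -0.9  -0.06] w 85.0 g 0.0
 7.18 [0.4641 0.0335 0.224 ] F [ 0.24 -0.16  0.47] w 85.2 g 0.0
 7.5 [0.4643 0.0335 0.2143] F [-1.14 -0.18 -0.12] w 85.4 g 0.0
 7.82 [0.4643 0.0335 0.2043] F [-0.25  0.51  0.53] w 85.0 g 0.0
 8.13 [0.4642 0.0335 0.1943] F [ 0.88  0.17 -0.31] w 84.9 g 0.0
half 8.6 [0.4649 0.0335 0.1951] F [ 0.02 -0.62  0.53] w 46.8 g 0.0
pinch 8.88 [0.4637 0.0335 0.1954] F [-4.68 -1.03  4.75] w 29.2 g 24.4
 9.08 [0.4637 0.0335 0.1954] F [-4.67  0.25  5.32] w 29.6 g 24.4
```

```bash
python3 - <<'E'
from pull import *
import pickle
p=manip.read_ee_pos()
manip.line_to([p[0]-.0003,.0335,.194],v=.02); st()
C={n:capture(n) for n in("scene","wrist")};pickle.dump(C,open("c3.pkl","wb"))
o=np.zeros((600,800,3),np.uint8)
o[:,:400]=cv2.resize(C["wrist"]["color"][170:290,213:293],(400,600),interpolation=cv2.INTER_CUBIC)
o[:,400:]=cv2.resize(C["scene"]["color"][105:180,265:315],(400,600),interpolation=cv2.INTER_CUBIC)
cv2.imwrite("pics/chk3.png",o[:,:,::-1])
E
```

```text
9.33 [0.4639 0.0335 0.1953] F [-2.55 -0.39  6.95] w 29.5 g 24.8
```

View pics/chk3.png

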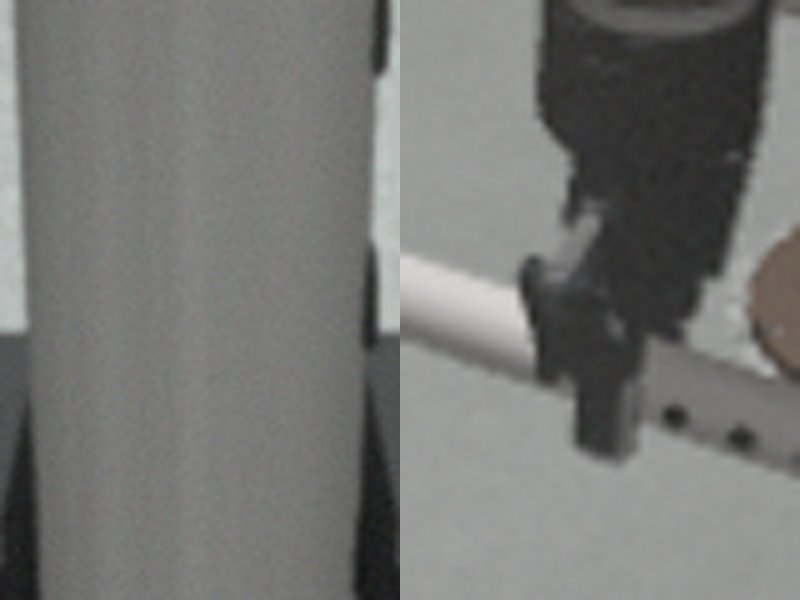

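The fingers straddle the tube with the button covered: in the right panel the finger spans (580–640, 360–460) and the button lay at about (610,395). Now I pull in small guarded steps.

```bash
cat >> pull.py <<'E'
def Fr(n=6): return np.mean([manip.read_ft_force() for _ in range(n)],0)
def pull(p0,maxs,past,step=.0008,guard=13.,bumpN=4.,coarse=0):
    """pull along D; stop `past` m beyond the detected bump release, at guard or maxs. returns s, bump"""
    q=manip.read_ee_pos();y0=q.copy();pk=0;bump=None;s=0;log=[]
    while s<maxs:
        s+=step; manip.line_to(p0+D*s,v=.03)
        r=-Fr()@D; a=(manip.read_ee_pos()-y0)@D
        log.append((round(s*1e3,1),round(a*1e3,2),round(r,1)))
        if r>guard: print("guard");break
        pk=max(pk,r)
        if bump is None and pk>bumpN and r<pk-3: bump=a;print("bump",pk,a)
        if bump is not None and a-bump>=past: break
    print(*log); st(); return s,bump,log
E
python3 - <<'E'
from pull import *
print(Fr())
pull(np.array([.4635,.0335,.1945]),.052,.010)
E
```

```text
[-3.06912047 -0.06160715  6.434702  ]
bump 7.14102001524952 0.02418972849008582
(0.8, np.float64(0.69), np.float64(0.1)) (1.6, np.float64(1.55), np.float64(1.7)) (2.4, np.float64(2.32), np.float64(0.2)) (3.2, np.float64(3.13), np.float64(-0.5)) (4.0, np.float64(3.95), np.float64(1.0)) (4.8, np.float64(4.75), np.float64(1.1)) (5.6, np.float64(5.54), np.float64(0.5)) (6.4, np.float64(6.36), np.float64(1.3)) (7.2, np.float64(7.16), np.float64(0.2)) (8.0, np.float64(7.95), np.float64(0.3)) (8.8, np.float64(8.76), np.float64(0.7)) (9.6, np.float64(9.57), np.float64(-0.3)) (10.4, np.float64(10.38), np.float64(0.0)) (11.2, np.float64(11.17), np.float64(-0.2)) (12.0, np.float64(11.94), np.float64(-0.6)) (12.8, np.float64(12.77), np.float64(0.2)) (13.6, np.float64(13.57), np.float64(-0.6)) (14.4, np.float64(14.37), np.float64(-0.3)) (15.2, np.float64(15.15), np.float64(-0.2)) (16.0, np.float64(15.98), np.float64(0.7)) (16.8, np.float64(16.79), np.float64(0.5)) (17.6, np.float64(17.56), np.float64(0.4)) (18.4, np.float64(17.74), np.float64(2.1)) (19.2, np.float64(18.2), np.float64(2.5)) (20.0,
[... 220 characters left out ...]
loat64(21.42), np.float64(7.1)) (24.8, np.float64(24.19), np.float64(1.0)) (25.6, np.float64(24.82), np.float64(1.7)) (26.4, np.float64(25.72), np.float64(2.0)) (27.2, np.float64(26.61), np.float64(0.8)) (28.0, np.float64(27.1), np.float64(3.3)) (28.8, np.float64(28.03), np.float64(2.9)) (29.6, np.float64(28.91), np.float64(1.9)) (30.4, np.float64(29.8), np.float64(1.2)) (31.2, np.float64(30.33), np.float64(2.9)) (32.0, np.float64(31.22), np.float64(1.7)) (32.8, np.float64(32.14), np.float64(1.7)) (33.6, np.float64(33.03), np.float64(2.5)) (34.4, np.float64(33.52), np.float64(3.1)) (35.2, np.float64(34.42), np.float64(2.3))
 20.43 [ 0.4628 -0.0009  0.1953] F [-2.68  2.41  6.78] w 29.1 g 24.1
```

The inner tube travelled about 17.7 mm to its stop. The leg then rode off its hole with a 7 N bump and is now about 16.7 mm along, with the button trapped. I'll regrip 25 mm seatward to cover the next hole, and pull on to 50 mm.

```bash
python3 - <<'E'
from pull import *
manip.gripper_to(.6); st("rel")
p=manip.read_ee_pos(); p[2]=.1945
g=np.array([.4627,-.0009,.1945])-D*.025
manip.line_to(g,v=.08); manip.gripper_to(0,f_grip=20); st("regrip")
p0=manip.read_ee_pos(); p0[2]=.1945
s,b,log=pull(p0,.024,.008,step=.001)
E
```

```text
rel 20.77 [ 0.4623 -0.0018  0.1941] F [ 0.27 -0.73 -0.03] w 51.3 g 0.0
regrip 21.56 [0.4634 0.0239 0.1945] F [0.02 0.07 0.29] w 29.1 g 21.8
bump 4.2600131886630495 0.01471707559561227
(1.0, np.float64(0.88), np.float64(1.3)) (2.0, np.float64(1.86), np.float64(1.3)) (3.0, np.float64(3.3), np.float64(2.0)) (4.0, np.float64(4.87), np.float64(-1.2)) (5.0, np.float64(5.49), np.float64(-1.2)) (6.0, np.float64(5.92), np.float64(1.0)) (7.0, np.float64(6.58), np.float64(1.7)) (8.0, np.float64(7.54), np.float64(4.3)) (9.0, np.float64(9.01), np.float64(3.8)) (10.0, np.float64(10.21), np.float64(3.6)) (11.0, np.float64(10.99), np.float64(4.2)) (12.0, np.float64(11.82), np.float64(3.8)) (13.0, np.float64(13.57), np.float64(2.1)) (14.0, np.float64(14.72), np.float64(1.3)) (15.0, np.float64(15.22), np.float64(1.1)) (16.0, np.float64(16.13), np.float64(1.9)) (17.0, np.float64(17.08), np.float64(2.8)) (18.0, np.float64(18.42), np.float64(1.1)) (19.0, np.float64(19.32), np.float64(1.6)) (20.0, np.float64(20.24), np.float64(1.2)) (21.0, np.float64(21.16), np.float64(1.5)) (22.0, np.float64(22.11), np.float64(2.1)) (23.0, np.float64(23.07), np.float64(2.9))
 27.31 [0.4627 0.0009 0.1945] F [1.4  2.82 2.3 ] w 29.2 g 22.0
```

Second bump passed (joint about 40 mm). I'll ease into the 50 mm hole, expected at about 33 mm of this pull, with a tight guard.

```bash
python3 - <<'E'
from pull import *
p0=np.array([.4627,.0009,.1945]);y0=manip.read_ee_pos();log=[]
for s in list(np.arange(.001,.0065,.0011))+list(np.arange(.0068,.0125,.0005)):
    manip.line_to(p0+D*s,v=.03); r=-Fr(8)@D;a=(manip.read_ee_pos()-y0)@D
    log.append((round(s*1e3+23,1),round(a*1e3+23.07,2),round(r,1)))
    if r>6: print("guard");break
print(*log);st()
E
```

```text
(np.float64(24.0), np.float64(24.42), np.float64(1.7)) (np.float64(25.1), np.float64(25.33), np.float64(2.9)) (np.float64(26.2), np.float64(26.28), np.float64(2.6)) (np.float64(27.3), np.float64(27.66), np.float64(1.8)) (np.float64(28.4), np.float64(29.32), np.float64(-1.8)) (np.float64(29.8), np.float64(30.26), np.float64(-0.3)) (np.float64(30.3), np.float64(30.54), np.float64(-0.4)) (np.float64(30.8), np.float64(30.95), np.float64(-1.0)) (np.float64(31.3), np.float64(31.19), np.float64(0.0)) (np.float64(31.8), np.float64(31.72), np.float64(0.9)) (np.float64(32.3), np.float64(32.33), np.float64(0.4)) (np.float64(32.8), np.float64(32.72), np.float64(1.3)) (np.float64(33.3), np.float64(33.2), np.float64(2.5)) (np.float64(33.8), np.float64(33.82), np.float64(1.4)) (np.float64(34.3), np.float64(34.35), np.float64(1.8)) (np.float64(34.8), np.float64(34.58), np.float64(2.8)) (np.float64(35.3), np.float64(34.79), np.float64(5.2))
 31.56 [ 0.4623 -0.0109  0.1945] F [0.22 5.19 2.83] w 29.5 g 22.1
```

Force climbs past 35 mm, which suggests it has locked. I'll back off, release and look.

```bash
python3 - <<'E'
from pull import *
import pickle
p=manip.read_ee_pos()
manip.line_to(p-D*.001,v=.03); st("relax")
manip.gripper_to(1.0); st("open")
p=manip.read_ee_pos();p[2]=.30
manip.line_to(p,v=.15);p[2]=.36;p[1]-=.03
manip.line_to(p,v=.2);manip.hold(.2);st()
C={n:capture(n) for n in("scene","wrist")};pickle.dump(C,open("c4.pkl","wb"))
o=np.zeros((600,800,3),np.uint8)
o[:,:400]=cv2.resize(C["wrist"]["color"][60:210,215:315],(400,600),interpolation=cv2.INTER_CUBIC)
o[:400,400:]=cv2.resize(C["scene"]["color"][110:210,240:340],(400,400),interpolation=cv2.INTER_CUBIC)
cv2.imwrite("pics/chk4.png",o[:,:,::-1])
E
```

```text
relax 31.81 [ 0.4623 -0.0105  0.1945] F [1.35 0.78 3.77] w 29.6 g 22.1
open 32.39 [ 0.4622 -0.0099  0.1944] F [ 0.16  0.48 -0.07] w 85.1 g 0.0
 33.92 [ 0.4612 -0.0392  0.3579] F [ 0.79  0.14 -0.37] w 85.0 g 0.0
```

View pics/chk4.png

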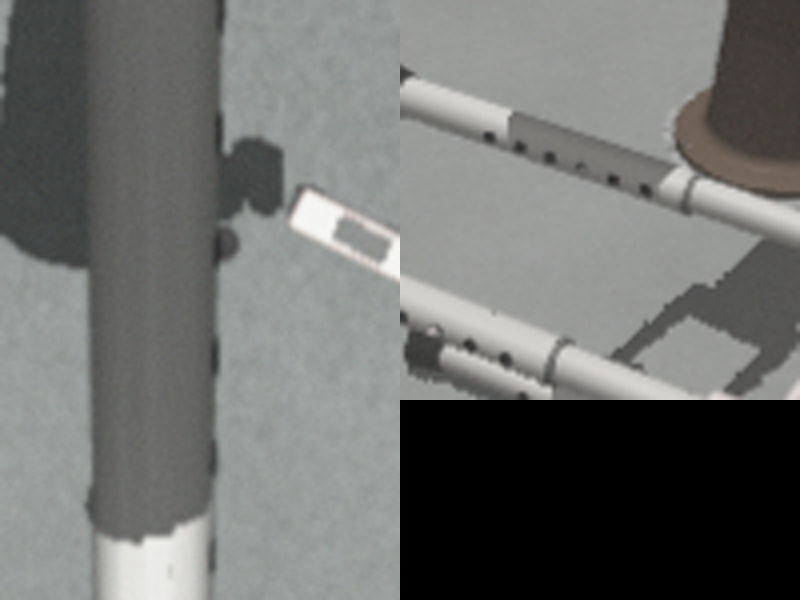

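The last picture shows the button fully out at (228,243) in the wrist panel. In the scene panel three free holes lie on the foot side, (490–550, 135–157), and two on the seat side, (612,180) and (645,190), so the button is in the 50 mm hole. The gripper is clear, so I'm handing in.

```bash
python3 -c "
from workcell import manip
print(manip.job_done(), manip.read_clock())"
```

```text
the job is handed in; nothing more can be done
the job is handed in; nothing more can be done
```

The short leg is now in the 50 mm hole with its button popped out, as the last camera picture confirmed; I handed the job in at about 34 s of the 51 s allowed, and no verdict was shown.

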